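# Square a specimen block into the corner of the light pad

### The arm

A 6-joint arm with a two-finger parallel gripper is mounted at the origin on the work surface. World frame = base frame: x ahead of the robot, y to its left, z up, the work surface at z = 0. Lengths are in mm, angles in degrees, forces in N, time in s.
With the tool pointing down it reaches from about 300 to 850 mm from the base axis. Payload 5.4 kg.
Tool frame: the origin (TCP) lies midway between the tips of the shut fingers; the grasp point (between the pads) lies 19 mm behind it; z points along the fingers, y is the line along which they close (so a half turn about z gives the same grasp; the last joint's range is limited). The gripper opens to 85 mm and grips with 20 to 120 N. Pads are 22 mm wide; open, the fingers measure 114 mm over their backs; the gripper's body (76 mm by 85 mm) begins 54 mm behind the grasp point. The pads swing forward as they close: fully open they stand 13 mm farther back than shut.
Start: joints at [-81.48, 9.076, 91.501, -0, 79.423, -12.038], TCP at [201.888, -538.375, 231.299] pointing down, gripper open.
Joint ranges: [-166.64, 166.64], [-54.1, 131.32], [10.49, 154.53], [-73.88, 253.88], [9.74, 151.15], [-171.62, 171.62]. Speed limits (degrees/s): [147.25, 147.25, 180, 180, 180, 180].

### API

Orientations are given as a 3x3 rotation matrix whose columns are the frame's x, y, z axes.
In Python, from bench import ctrl gives the robot as it stands.
- The arm moves only by the tool apply_moves, never from a script. Its argument "steps" is a list of rows, each a list of 3 entries, a list of its own where there are three numbers: the finger opening in cm, from 0 to 8.54, then the shift along the tool's x, y, z in cm, then the turn about the tool's z in degrees. A call has 1 to 5 rows; each row is the pose to reach, as a shift and turn from the pose commanded when the call began, along the tool's axes at that moment; what a row does not reach only later rows make up. A row lasts 1/12 s, in which the tool goes at most 41.7 mm and 7.16 degrees, less where a joint would pass 70% of its speed; a pose out of reach is approached as far as the arm can. A call with a gripper value outside its range is refused whole. The fingers move at their own pace and stop on an object; "force" is the grip in N (left out, the last holds). Time passes only in rows, so rows that repeat a pose let the fingers close. It gives the time, the measured TCP pose, the force, the opening and the grip force at its end, in the units of the state.
- ctrl.get_state(): the state, without advancing time (a new reading comes with each control period).
- ctrl.grab_frame(name): name is "side" or "top"; returns the picture (384x512x3 uint8, red, green, blue); there is no depth.
- ctrl.calibration(name): a dict with "intrinsics" (3x3 intrinsics, pixels), "xyz" and "attitude" of the camera in the world. Camera axes: x right, y down, z forward; pixel columns grow to the right and rows downward; lengths in mm; the calibration is good to about 2 mm. A picture is of the moment at which its call begins. calibration takes no time and is no camera call.
- ctrl.hand_in(): hands the job in; it is judged then, once.
Trained networks look in the newest picture that a camera, given by its name, has taken for a name from the list of things; names that differ only in an ending like _2 or _b are one class to them, and where a whole thing is asked for, a point or a joint stands for the part that bears it (a point fixed in the world has none). Each returns a list of dicts, best first, with "p" (0 to 1); they miss things now and then, are a little off and sometimes report something else, mostly with a low value. They report only what shows in the picture. A call takes as long as a camera call.
- ctrl.recognise(camera, label): "centre" ([x, y, z] in mm, in world coordinates, good to about 4 mm: the middle of the surface that is visible of it).
- ctrl.masks_of(camera, label): "region" (384x512 bool, what is visible of it).
- ctrl.mark_of(camera, label): "centre" ([x, y, z] in mm, in world coordinates, good to about 4 mm: a listed point, or the origin of a listed thing).
The state is a dict: "t": time; "q": joint angles; "dq": joint speeds; "tau": joint torques, N m; "position": TCP position; "eef_rot": TCP orientation; "ft_force": force on the tool from outside, world axes, zero at the start; "ft_torque": the same for the moment, N m; "width": finger opening in mm; "grip_force": force on a finger pad.
Only numpy, scipy, OpenCV 4.12 (cv2) and the standard library are available. Lean on these libraries where they do the work, as an engineer would, in place of code of your own. Each camera call takes 0.05 s, during which the arm holds its last target. There are 200 camera calls.

### The job

Push the large blue-based resin specimen block across the white light pad into the corner formed by the two black stop strips, until one of its long sides lies flush against the long strip and one of its short sides lies flush against the short strip. Only push it: it must stay flat on the pad and never be lifted, tipped up or pushed off the pad. Leave the bone model, the jar and the dish where they stand.

Things in the scene. Friction and masses are not known exactly. Their poses are not given: they have to be found in the camera images.
- specimen: Loose clear resin block with a blue base and three beetles inside, about 0.33 kg, flat on the pad; 2 to 6 N pushes it. 95 mm along its own x, 120 mm along its y (long sides run along y), 25 mm high: too wide to grip. Origin at the centre of its underside, z up. Starts turned at most 0.35 rad from the pad's axes (x roughly along the pad's x), well clear of the strips.
- corner (a point): The square inner corner of the two black stop strips, on the pad's top, 10 mm above the table. Axes are the pad's: x points at the long strip, y at the short one, z up. The long strip's face is the plane x = 0, from y = 0 to -270 mm; the short strip's is y = 0, from x = 0 to -140 mm. Strips are fixed, 12 mm wide, 14 mm high above the pad's top.
- pad: The fixed light pad: grey plate with a white top, 300 x 300 mm, 10 mm thick. Origin at the centre of its underside, on the table; the inner corner of the strips is at x = y = +135 mm in its axes. Where it lies and how it is turned vary; the corner points away from the robot.
- vertebra: Loose ivory bone model (a vertebra), about 75 x 70 mm, 22 mm high, standing on the table beside the pad; leave alone. Origin at its underside, near its middle.
- jar: Loose amber jar with a red lid, 40 mm across, 45 mm high, on the table beside the pad; leave alone. Origin at the centre of its underside.
- dish: Loose closed clear dish with a green disc on top, 56 mm across, 15 mm high, on the table beside the pad; leave alone. Origin at the centre of its underside.

How it is judged:
By the outcome, as a careful person would: the job done as asked, in the order asked, and still so for the second after the job is handed in, with the robot touching nothing.
It also fails if it takes over 58 s, if anything falls off the work surface, if the arm or the gripper's body presses on something with over 40 N, if the wrist force passes 120 N, or if a joint passes its speed limit or range.

## Working session

There is one attempt and no reset: what is moved stays moved. The work goes in short steps, Python scripts to look and compute and a tool call to move; the robot and the scene stay as the last step left them, time stands still between calls to the robot, and variables do not carry over. Pictures are saved under pics/ and viewed, at most 10 in all, crops included, and the job is handed in when it is done.

Besides the shell and the picture viewer there is one more tool, called after ">>>" by a JSON object that holds its "name" and its "arguments", one argument or row to a line. apply_moves: Moves the arm, as the interface text tells. Its arguments: {"type":"object","properties":{"steps":{"type":"array"},"force":{"type":"number"}},"required":["steps"]}

```bash
mkdir -p pics; python3 - <<'E'
from bench import ctrl
import cv2,numpy as np
for c in("top","side"):
    im=ctrl.grab_frame(c); cv2.imwrite(f"pics/{c}0.png",im[:,:,::-1])
    k=ctrl.calibration(c); print(c,np.round(k["intrinsics"],1).tolist(),np.round(k["xyz"]),np.round(k["attitude"],3).tolist())
    for l in("specimen","corner","pad","vertebra","jar","dish"):
        for r in ctrl.mark_of(c,l)[:2]: print(l,np.round(r["centre"]),round(r["p"],2))
s=ctrl.get_state(); print(s["t"],s["position"],np.round(s["eef_rot"],3).tolist(),s["width"])
E
```

```text
top [[359.5, 0.0, 257.3], [0.0, 359.5, 197.9], [0.0, 0.0, 1.0]] [428.  48. 897.] [[-0.011, -0.99, 0.138], [-0.999, 0.006, -0.035], [0.034, -0.138, -0.99]]
specimen [527.  37.  12.] 0.6
corner [698. -57.  11.] 0.64
vertebra [ 335. -161.    3.] 0.89
jar [ 559. -196.   -0.] 0.65
dish [718.  94.   3.] 0.56
side [[416.4, 0.0, 258.0], [0.0, 416.4, 192.9], [0.0, 0.0, 1.0]] [ 422. -852.  613.] [[0.989, -0.061, 0.134], [-0.146, -0.538, 0.831], [0.021, -0.841, -0.541]]
specimen [525.  34.  12.] 0.75
corner [696. -61.  13.] 0.64
pad [531.  21.  -0.] 0.73
vertebra [ 335. -164.    1.] 0.67
jar [ 560. -202.    0.] 0.82
jar [716.  96.   2.] 0.52
dish [716.  92.   2.] 0.48
0.7 [ 201.88300231 -538.35994798  231.31151341] [[0.936, 0.351, 0.0], [0.351, -0.936, 0.0], [0.0, -0.0, -1.0]] 85.39221995659251
```

View pics/top0.png

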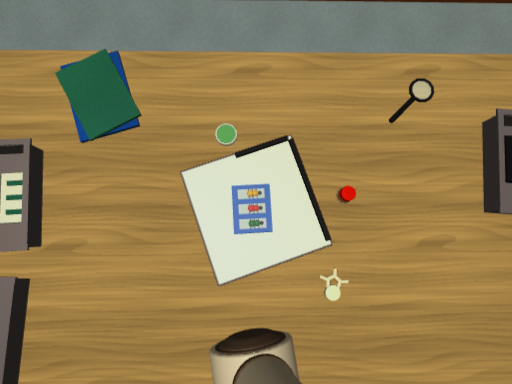

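View pics/side0.png

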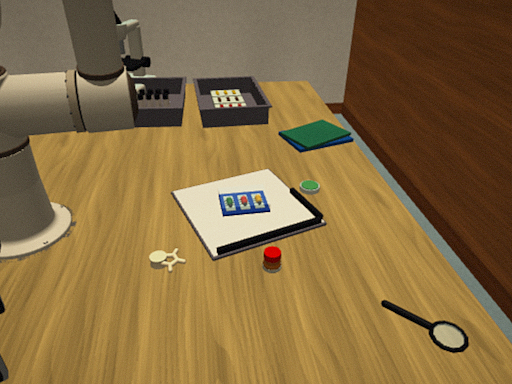

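The top view shows the pad corners at about (182,172), (290,137), (330,243) and (219,284). The long strip runs along the right edge, the short strip runs from (236,155) to (290,137), and the block spans (233–272, 184–234). The side view agrees. The vertebra, jar and dish are all clear of the pushing sides.

```bash
cat > h.py <<'E'
from bench import ctrl
import cv2,numpy as np
def ray(c,px,z):
    k=ctrl.calibration(c); px=np.atleast_2d(px).astype(float)
    d=np.c_[px,np.ones(len(px))]@np.linalg.inv(k["intrinsics"]).T@np.array(k["attitude"]).T
    o=np.array(k["xyz"]); return (o+d*((z-o[2])/d[:,2])[:,None])[:,:2]
def rect(c,m,z):
    m=cv2.morphologyEx(m.astype(np.uint8),cv2.MORPH_OPEN,np.ones((2,2)))
    n,l,st,_=cv2.connectedComponentsWithStats(m); m=l==1+st[1:,4].argmax()
    v,u=np.nonzero(m); return cv2.minAreaRect(ray(c,np.c_[u,v],z).astype(np.float32))
def blue(im):
    h=cv2.cvtColor(im,cv2.COLOR_RGB2HSV); m=(h[:,:,0]>100)&(h[:,:,0]<125)&(h[:,:,1]>120)
    m[:150]=0;m[300:]=0;m[:,:170]=0;m[:,345:]=0; return m
def padpose(yaw,corner):
    a=np.radians(yaw); return np.array([np.cos(a),np.sin(a)]),np.array([-np.sin(a),np.cos(a)])
E
python3 - <<'E'
from h import *
im=ctrl.grab_frame("top")
print("blue",rect("top",blue(im),18))
r=rect("top",blue(im),18); print(cv2.boxPoints(r))
r=ctrl.masks_of("top","pad")
if r:
    m=r[0]["region"]; print("padmask",r[0]["p"],rect("top",m,10))
h=cv2.cvtColor(im,cv2.COLOR_RGB2HSV); w=(h[:,:,2]>185)&(h[:,:,1]<40); w[:120]=0;w[300:]=0;w[:,:170]=0;w[:,345:]=0
r=rect("top",w,10);print("white",r);print(cv2.boxPoints(r))
k=(h[:,:,2]<50);k[:120]=0;k[260:]=0;k[:,:170]=0;k[:,345:]=0
v,u=np.nonzero(k); P=ray("top",np.c_[u,v],24); r=cv2.minAreaRect(P.astype(np.float32)); print("black",r);print(cv2.boxPoints(r))
E
```

```text
blue ((521.36865234375, 30.087465286254883), (115.42452239990234, 90.9576187133789), 2.771899700164795)
[[461.52457   72.7221  ]
 [465.92325  -18.129093]
 [581.21277  -12.547169]
 [576.8141    78.30402 ]]
padmask 0.55 ((525.6334228515625, 18.712539672851562), (303.5805358886719, 301.91180419921875), 18.9265079498291)
white ((524.357421875, 19.908477783203125), (289.3114318847656, 288.08587646484375), 18.88503646850586)
[[ 340.8661   109.37681]
 [ 434.11096 -163.20139]
 [ 707.84875  -69.55985]
 [ 614.6039   203.01834]]
black ((598.0723876953125, -83.23355102539062), (313.36572265625, 128.86468505859375), 46.40517807006836)
[[ 443.36694  -152.27905 ]
 [ 536.6952   -241.13821 ]
 [ 752.77783   -14.188049]
 [ 659.4496     74.67111 ]]
```

>>> {"name": "apply_moves", "arguments": {
  "steps": [
    [8.5, [2.5, -2.6, 0], -4.4],
    [8.5, [5.0, -5.1, 0], -8.8],
    [8.5, [7.6, -7.7, 0], -13.2],
    [8.5, [10.1, -10.2, 0], -17.7],
    [8.5, [12.6, -12.8, 0], -22.1]
  ]
}}

```text
t: 1.22
position: [275.3, -372.8, 231.3]
eef_rot: [[0.733, 0.68, 0.0], [0.68, -0.733, -0.0], [0.0, 0.0, -1.0]]
ft_force: [-0.2, 0.2, -0.1]
width: 85.3
grip_force: 0.0
```

>>> {"name": "apply_moves", "arguments": {
  "steps": [
    [8.5, [3.3, -1.4, 0], -4.4],
    [8.5, [6.6, -2.8, 0], -8.8],
    [8.5, [9.9, -4.3, 0], -13.2],
    [8.5, [13.2, -5.7, 0], -17.7],
    [8.5, [16.5, -7.1, 0], -22.1]
  ]
}}

```text
t: 1.63
position: [348.5, -208.7, 231.5]
eef_rot: [[0.423, 0.906, 0.001], [0.906, -0.423, -0.001], [-0.0, 0.001, -1.0]]
ft_force: [0.3, -0.1, -0.3]
width: 85.0
grip_force: 0.0
```

>>> {"name": "apply_moves", "arguments": {
  "steps": [
    [8.5, [3.6, -0.1, 1.2], -4.4],
    [8.5, [7.2, -0.2, 2.4], -8.8],
    [8.5, [10.8, -0.2, 3.6], -13.2],
    [8.5, [14.4, -0.3, 4.8], -17.7],
    [8.5, [18.0, -0.4, 6.0], -22.1]
  ]
}}

```text
t: 2.05
position: [421.9, -44.0, 171.2]
eef_rot: [[0.051, 0.999, 0.001], [0.999, -0.051, -0.001], [-0.0, 0.001, -1.0]]
ft_force: [0.2, -0.2, -0.1]
width: 84.9
grip_force: 0.0
```

>>> {"name": "apply_moves", "arguments": {
  "steps": [
    [8.5, [3.4, 1.3, 1.2], -4.4],
    [8.5, [6.7, 2.6, 2.4], -8.8],
    [8.5, [10.1, 3.8, 3.6], -13.2],
    [8.5, [13.4, 5.1, 4.8], -17.7],
    [8.5, [16.8, 6.4, 6.0], -22.1]
  ]
}}

```text
t: 2.47
position: [494.9, 120.4, 110.9]
eef_rot: [[-0.329, 0.944, 0.001], [0.944, 0.329, -0.0], [-0.0, 0.001, -1.0]]
ft_force: [1.2, -1.2, 1.2]
width: 85.1
grip_force: 0.0
```

>>> {"name": "apply_moves", "arguments": {
  "steps": [
    [8.5, [0, 0, 3.0], 0],
    [8.5, [0, 0, 6.0], 0],
    [8.5, [0, 0, 8.0], 0],
    [8.5, [0, 0, 9.0], 0],
    [8.5, [0, 0, 9.4], 0]
  ]
}}

```text
t: 2.88
position: [493.1, 118.5, 15.6]
eef_rot: [[-0.325, 0.946, -0.003], [0.946, 0.325, 0.0], [0.001, -0.003, -1.0]]
ft_force: [-0.5, 0.9, -0.4]
width: 85.0
grip_force: 0.0
```

```bash
python3 - <<'E'
from h import *
im=ctrl.grab_frame("side"); cv2.imwrite("pics/s1.png",cv2.resize(im[120:280,130:350,::-1],None,fx=3,fy=3,interpolation=cv2.INTER_CUBIC)); print(ctrl.get_state()["ft_force"])
E
```

```text
[-0.65330372 -0.85442565  0.07611683]
```

View pics/s1.png

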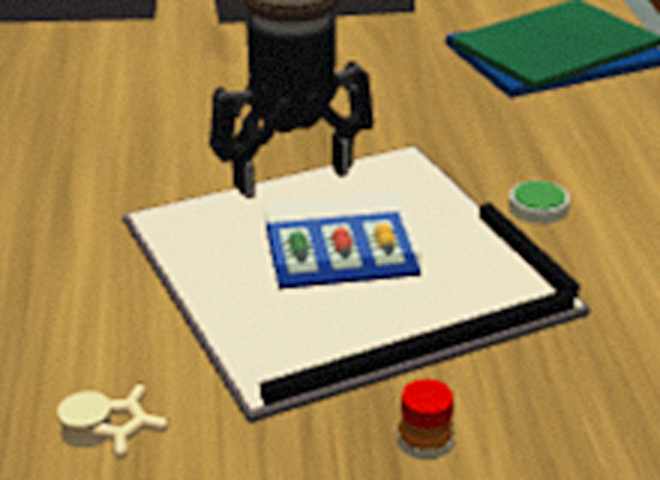

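The fingertips, at about (250,190) and (343,172), stand over the pad behind the block's far long side and clear of it. I'll lower a little more and push along pad +x, which is tool -x.

>>> {"name": "apply_moves", "arguments": {
  "steps": [
    [8.5, [0, 0, 0.5], 0],
    [8.5, [0, 0, 0.9], 0],
    [8.5, [-1.0, 0, 0.9], 0],
    [8.5, [-2.0, 0, 0.9], 0],
    [8.5, [-2.8, 0, 0.9], 0]
  ]
}}

```text
t: 3.35
position: [503.9, 90.9, 8.8]
eef_rot: [[-0.324, 0.946, 0.0], [0.946, 0.324, 0.0], [0.0, 0.0, -1.0]]
ft_force: [-1.5, 0.9, 0.1]
width: 85.0
grip_force: 0.9
```

>>> {"name": "apply_moves", "arguments": {
  "steps": [
    [8.5, [-0.7, 0, 0], 0],
    [8.5, [-1.4, 0, 0], 0],
    [8.5, [-2.1, 0, 0], 0],
    [8.5, [-2.8, 0, 0], 0],
    [8.5, [-3.5, 0, 0], 0]
  ]
}}

```text
t: 3.77
position: [515.3, 58.2, 8.4]
eef_rot: [[-0.325, 0.946, 0.0], [0.946, 0.325, 0.0], [-0.0, 0.0, -1.0]]
ft_force: [-0.7, 2.7, 0.1]
width: 85.2
grip_force: 1.2
```

```bash
python3 - <<'E'
from h import *
im=ctrl.grab_frame("side"); cv2.imwrite("pics/s2.png",cv2.resize(im[120:280,130:350,::-1],None,fx=3,fy=3,interpolation=cv2.INTER_CUBIC)); print(ctrl.get_state()["ft_force"])
print(rect("top",blue(ctrl.grab_frame("top")),18))
E
```

```text
[-0.83767634 -0.56847926  0.172199  ]
((494.6966247558594, -36.52135467529297), (7.38092565536499, 24.626583099365234), 88.92723846435547)
```

View pics/s2.png

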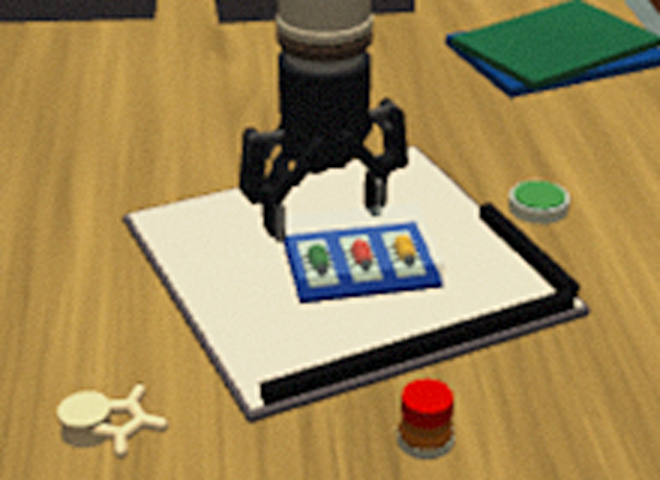

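The block, now spanning (285–440, 225–300) in the crop, slides and turns toward alignment with the fingers. I'll keep pushing.

>>> {"name": "apply_moves", "arguments": {
  "steps": [
    [8.5, [-0.7, 0, 0], 0],
    [8.5, [-1.4, 0, 0], 0],
    [8.5, [-2.1, 0, 0], 0],
    [8.5, [-2.8, 0, 0], 0],
    [8.5, [-3.5, 0, 0], 0]
  ]
}}

```text
t: 4.28
position: [526.5, 25.2, 8.4]
eef_rot: [[-0.325, 0.946, 0.0], [0.946, 0.325, 0.0], [0.0, 0.0, -1.0]]
ft_force: [-0.5, 2.7, 0.7]
width: 85.3
grip_force: 1.6
```

>>> {"name": "apply_moves", "arguments": {
  "steps": [
    [8.5, [-0.4, 0, 0], 0],
    [8.5, [-0.8, 0, 0], 0],
    [8.5, [-1.2, 0, 0], 0],
    [8.5, [-1.6, 0, 0], 0],
    [8.5, [-2.0, 0, 0], 0]
  ]
}}

```text
t: 4.7
position: [532.8, 6.7, 8.3]
eef_rot: [[-0.325, 0.946, -0.0], [0.946, 0.325, 0.0], [0.0, -0.0, -1.0]]
ft_force: [-1.3, 3.4, 1.4]
width: 84.8
grip_force: 1.6
```

```bash
python3 - <<'E'
from h import *
im=ctrl.grab_frame("side"); cv2.imwrite("pics/s3.png",cv2.resize(im[120:280,130:350,::-1],None,fx=3,fy=3,interpolation=cv2.INTER_CUBIC)); print(ctrl.get_state()["ft_force"])
E
```

```text
[-0.94012777  0.85650292  0.35443173]
```

View pics/s3.png

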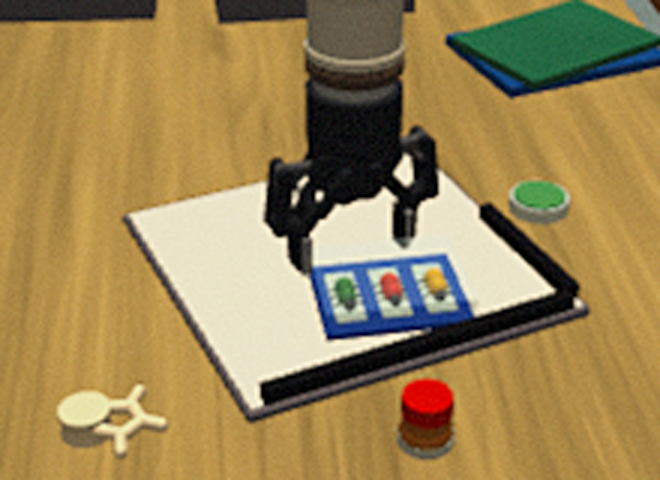

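The block, now at (313–472, 255–338), is close to the long strip but still skewed, and the left finger is near its end. I'll back off, shift 15 mm along pad +y and push again so the strip squares it.

>>> {"name": "apply_moves", "arguments": {
  "steps": [
    [8.5, [0.8, 0, 0], 0],
    [8.5, [0.8, 0.8, 0], 0],
    [8.5, [0.8, 1.5, 0], 0],
    [8.5, [0.2, 1.5, 0], 0],
    [8.5, [-0.3, 1.5, 0], 0]
  ]
}}

```text
t: 5.17
position: [546.4, 10.5, 7.2]
eef_rot: [[-0.326, 0.945, -0.005], [0.945, 0.326, 0.002], [0.003, -0.004, -1.0]]
ft_force: [-3.3, 3.2, 0.3]
width: 85.0
grip_force: 1.5
```

>>> {"name": "apply_moves", "arguments": {
  "steps": [
    [8.5, [-0.3, 0, 0], 0],
    [8.5, [-0.6, 0, 0], 0],
    [8.5, [-0.9, 0, 0], 0],
    [8.5, [-1.2, 0, 0], 0],
    [8.5, [-1.4, 0, 0], 0]
  ]
}}

```text
t: 5.58
position: [548.8, 2.8, 7.5]
eef_rot: [[-0.327, 0.945, -0.009], [0.945, 0.327, 0.012], [0.014, -0.005, -1.0]]
ft_force: [-14.3, 34.7, 15.4]
width: 85.0
grip_force: 18.8
```

```bash
python3 - <<'E'
from h import *
im=ctrl.grab_frame("side"); cv2.imwrite("pics/s4.png",cv2.resize(im[120:280,130:350,::-1],None,fx=3,fy=3,interpolation=cv2.INTER_CUBIC)); print(ctrl.get_state()["ft_force"])
E
```

```text
[-12.56860198  29.69080641  12.2706781 ]
```

View pics/s4.png

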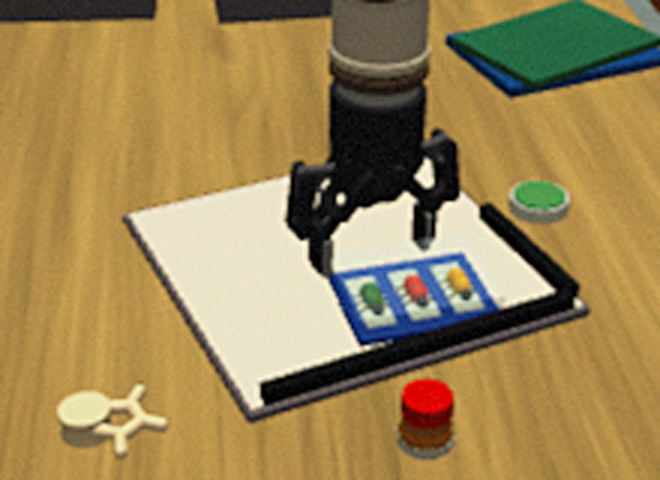

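The block's near edge, from (360,342) to (497,308), now looks nearly parallel to the strip. The 35 N reading says it is seated, so I'll release and back off.

>>> {"name": "apply_moves", "arguments": {
  "steps": [
    [8.5, [1.0, 0, 0], 0],
    [8.5, [3.0, 0, 0], 0],
    [8.5, [4.0, 0, -3.0], 0],
    [8.5, [5.0, 0, -6.5], 0],
    [8.5, [6.0, 0, -10.0], 0]
  ]
}}

```text
t: 6.05
position: [533.1, 52.9, 109.4]
eef_rot: [[-0.325, 0.946, 0.001], [0.946, 0.325, -0.001], [-0.001, 0.0, -1.0]]
ft_force: [0.4, -0.4, 0.3]
width: 84.6
grip_force: 0.0
```

```bash
python3 - <<'E'
from h import *
s=ctrl.get_state(); print(s["position"],np.round(s["q"]),s["ft_force"])
im=ctrl.grab_frame("side"); im2=ctrl.grab_frame("top")
a=cv2.resize(im[170:260,180:340,::-1],(800,450),interpolation=cv2.INTER_CUBIC)
cv2.imwrite("pics/s5.png",a)
for c,i in(("side",im),("top",im2)):
    m=ctrl.masks_of(c,"specimen")
    print(c,[ (r["p"],rect(c,r["region"],18)) for r in m[:1]],[ (np.round(r["centre"]),r["p"]) for r in ctrl.mark_of(c,"specimen")[:1]])
E
```

```text
[533.13754433  52.86138032 109.4377666 ] [ -7.  11. 104.  -0.  65. -26.] [ 0.37411984 -0.44463642  0.30220649]
side [(0.74, ((580.9736938476562, -41.779144287109375), (131.65219116210938, 129.6228790283203), 9.20255184173584))] [(array([575., -38.,  10.]), 0.83)]
top [(0.61, ((579.308349609375, -74.44599914550781), (126.37651824951172, 51.36662673950195), 3.944415330886841))] [(array([578., -38.,  12.]), 0.61)]
```

View pics/s5.png

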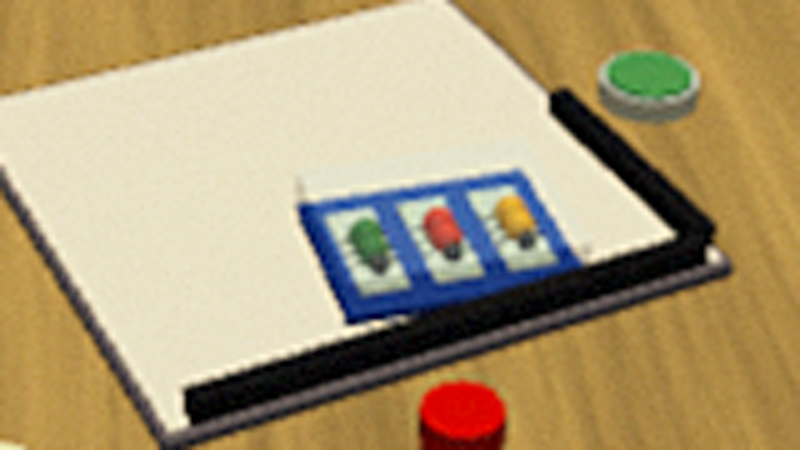

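Still skewed: white shows between the block's lower-left corner (348,322) and the strip. I'll measure that pose from the visible corners.

```bash
cat >> h.py <<'E'
ux=np.array([.325,-.946]);uy=np.array([.946,.325]);pc=np.array([527,20.])
def pad(p): d=np.asarray(p)[...,:2]-pc; return np.stack([d@ux,d@uy],-1)
E
python3 - <<'E'
from h import *
for z in(10,14): print(z,pad(ray("side",[[240,211],[284.4,204.4],[249.6,234.4]],z)).round(1).tolist())
# strips: crop inner-top edges of the strips
print("strip top",pad(ray("side",[[180+185/5,170+390/5],[180+678/5,170+232/5],[180+553/5,170+100/5]],24)).round(1).tolist())
print("pad left/far corners",pad(ray("side",[[180+165/5,170+440/5],[180+440/5,170+0]],10)).round(1).tolist())
im=ctrl.grab_frame("top"); cv2.imwrite("pics/t6.png",cv2.resize(im[120:300,170:350,::-1],(600,600),interpolation=cv2.INTER_CUBIC))
E
```

```text
10 [[17.8, -19.2], [40.6, 96.4], [112.4, -39.2]]
14 [[22.9, -21.6], [45.5, 93.2], [116.9, -41.5]]
strip top [[139.7, -131.6], [135.2, 127.5], [6.4, 134.6]]
pad left/far corners [[150.9, -146.1], [-135.1, 143.7]]
```

View pics/t6.png

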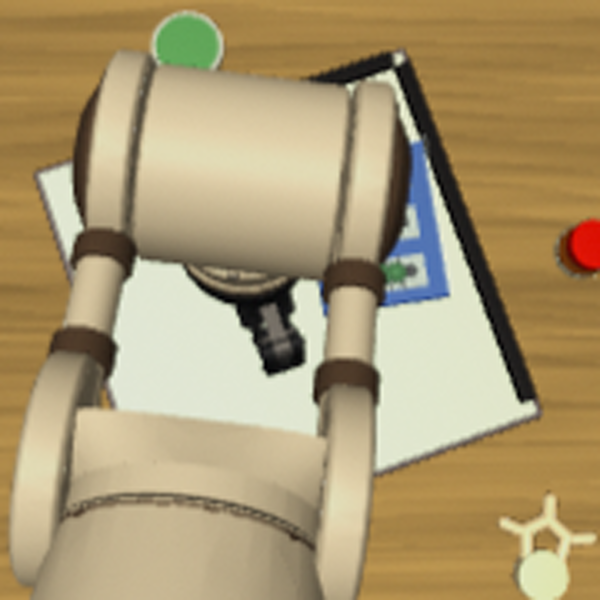

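The block is skewed about 11°. Its -y end is at pad y≈-20, so the left finger slipped past the end and the right finger jammed it. I'll re-centre the tool at pad y≈+52 and push again.

>>> {"name": "apply_moves", "arguments": {
  "steps": [
    [8.5, [0, 1.8, 1.5], 0],
    [8.5, [0, 3.6, 4.0], 0],
    [8.5, [0, 3.6, 7.0], 0],
    [8.5, [0, 3.6, 9.2], 0],
    [8.5, [0, 3.6, 10.1], 0]
  ]
}}

```text
t: 6.82
position: [563.2, 64.2, 2.0]
eef_rot: [[-0.324, 0.946, -0.009], [0.946, 0.324, 0.001], [0.004, -0.008, -1.0]]
ft_force: [-0.5, 0.5, 0.1]
width: 85.1
grip_force: 0.0
```

>>> {"name": "apply_moves", "arguments": {
  "steps": [
    [8.5, [-0.8, 0, 0], 0],
    [8.5, [-1.6, 0, 0], 0],
    [8.5, [-2.4, 0, 0], 0],
    [8.5, [-3.1, 0, 0], 0],
    [8.5, [-3.7, 0, 0], 0]
  ]
}}

```text
t: 7.23
position: [580.7, 27.7, 9.0]
eef_rot: [[-0.324, 0.946, 0.003], [0.946, 0.324, -0.001], [-0.002, 0.003, -1.0]]
ft_force: [-0.7, -0.2, -0.0]
width: 85.2
grip_force: 0.0
```

>>> {"name": "apply_moves", "arguments": {
  "steps": [
    [8.5, [-0.3, 0, 0], 0],
    [8.5, [-0.6, 0, 0], 0],
    [8.5, [-0.9, 0, 0], 0],
    [8.5, [-1.2, 0, 0], 0],
    [8.5, [-1.4, 0, 0], 0]
  ]
}}

```text
t: 7.65
position: [581.8, 17.0, 7.0]
eef_rot: [[-0.324, 0.946, -0.004], [0.946, 0.324, 0.002], [0.004, -0.003, -1.0]]
ft_force: [-4.2, 4.8, 2.8]
width: 84.8
grip_force: 3.0
```

>>> {"name": "apply_moves", "arguments": {
  "steps": [
    [8.5, [-0.2, 0, 0], 0],
    [8.5, [-0.4, 0, 0], 0],
    [8.5, [-0.6, 0, 0], 0],
    [8.5, [-0.8, 0, 0], 0],
    [8.5, [-0.9, 0, 0], 0]
  ]
}}

```text
t: 8.07
position: [583.4, 11.0, 6.6]
eef_rot: [[-0.322, 0.947, -0.007], [0.947, 0.322, 0.007], [0.009, -0.005, -1.0]]
ft_force: [-8.0, 15.7, 8.6]
width: 85.4
grip_force: 9.0
```

```bash
python3 - <<'E'
from h import *
s=ctrl.get_state(); print(pad(s["position"]),s["ft_force"],s["ft_torque"])
im=ctrl.grab_frame("side"); cv2.imwrite("pics/s7.png",cv2.resize(im[170:260,180:340,::-1],(800,450),interpolation=cv2.INTER_CUBIC))
E
```

```text
[26.84316865 50.43919479] [-8.04327691 15.69885682  8.62948406] [ 2.26783244  1.4916679  -0.88717355]
```

View pics/s7.png

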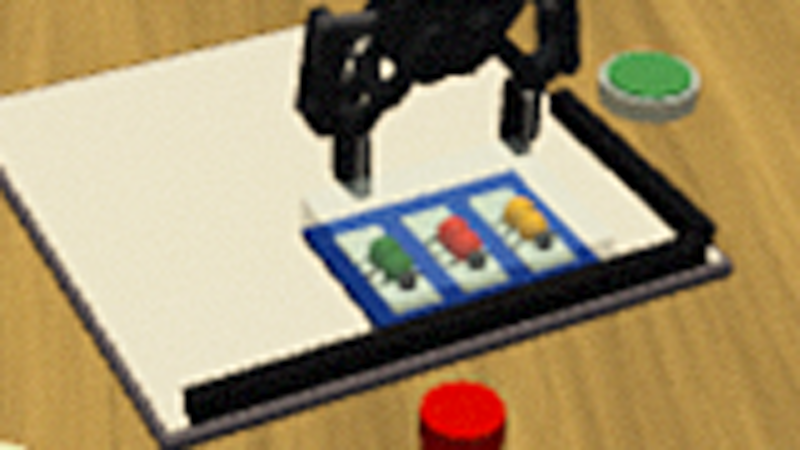

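The block's near edge now lies along the strip, from (375,330) to (600,262), with no gap visible. Next I back off, raise, turn 90° and go to the block's -y side.

>>> {"name": "apply_moves", "arguments": {
  "steps": [
    [8.5, [1.0, 0, 0], 0],
    [8.5, [3.0, 0, 0], 0],
    [8.5, [3.0, 0, -3.0], 0],
    [8.5, [3.0, 0, -6.5], 7],
    [8.5, [3.0, 0, -10.0], 14]
  ]
}}

```text
t: 8.53
position: [575.8, 36.2, 107.9]
eef_rot: [[-0.082, 0.997, -0.002], [0.997, 0.082, -0.0], [-0.0, -0.002, -1.0]]
ft_force: [2.1, -0.9, 0.3]
width: 84.9
grip_force: 0.0
```

>>> {"name": "apply_moves", "arguments": {
  "steps": [
    [5.0, [-1.3, -1.1, 0], 7],
    [5.0, [-2.6, -2.2, 0], 14],
    [5.0, [-3.9, -3.4, 0], 21],
    [5.0, [-5.2, -4.5, 0], 28],
    [5.0, [-6.5, -5.6, 0], 35]
  ]
}}

```text
t: 8.95
position: [526.2, -34.5, 107.7]
eef_rot: [[0.505, 0.863, 0.001], [0.863, -0.505, -0.001], [-0.0, 0.001, -1.0]]
ft_force: [0.3, -0.2, 0.7]
width: 49.9
grip_force: 0.0
```

>>> {"name": "apply_moves", "arguments": {
  "steps": [
    [5.0, [-1.1, -0.1, 0], 7],
    [5.0, [-2.3, -0.2, 0], 14],
    [5.0, [-3.4, -0.3, 0], 21],
    [5.0, [-4.6, -0.4, 0], 28],
    [5.0, [-5.7, -0.4, 0], 35]
  ]
}}

```text
t: 9.37
position: [494.2, -81.7, 107.6]
eef_rot: [[0.909, 0.417, 0.001], [0.417, -0.909, -0.001], [0.0, 0.001, -1.0]]
ft_force: [0.1, 0.1, 0.3]
width: 49.7
grip_force: 0.0
```

>>> {"name": "apply_moves", "arguments": {
  "steps": [
    [5.0, [0, 0, 0], 6],
    [5.0, [0, 0, 0], 6]
  ]
}}

```text
t: 9.53
position: [494.5, -81.8, 107.6]
eef_rot: [[0.947, 0.322, 0.001], [0.322, -0.947, -0.001], [0.001, 0.001, -1.0]]
ft_force: [-0.1, -0.5, 0.4]
width: 50.0
grip_force: 0.0
```

```bash
python3 - <<'E'
from h import *
s=ctrl.get_state(); print(pad(s["position"]),s["position"][2],s["q"])
im=ctrl.grab_frame("side"); cv2.imwrite("pics/s8.png",cv2.resize(im[170:260,180:340,::-1],(800,450),interpolation=cv2.INTER_CUBIC))
E
```

```text
[ 85.71780091 -63.77535341] 107.63673623645471 [-2.32148575e+01  5.91046365e+00  1.09857384e+02 -2.11416882e-02
  6.41736598e+01  4.80212097e+01]
```

View pics/s8.png

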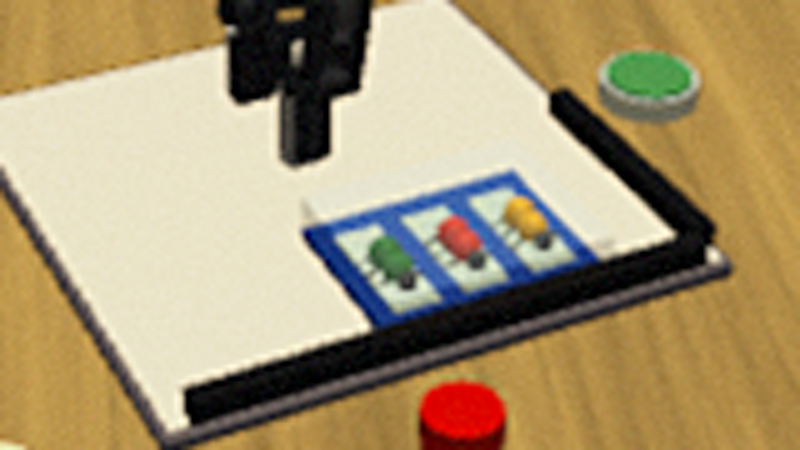

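The block now lies along the long strip, with its -y side running from (303,230) to (375,330), and the gripper is above the free area behind that side. I'll lower and push toward the short strip.

>>> {"name": "apply_moves", "arguments": {
  "steps": [
    [5.0, [0, 0, 3.0], 0],
    [5.0, [0, 0, 6.0], 0],
    [5.0, [0, 0, 8.0], 0],
    [5.0, [0, 0, 9.0], 0],
    [5.0, [0, 0, 9.2], 0]
  ]
}}

```text
t: 10.0
position: [493.1, -80.3, 13.4]
eef_rot: [[0.945, 0.327, -0.004], [0.327, -0.945, 0.001], [-0.003, -0.003, -1.0]]
ft_force: [0.3, 0.1, -0.7]
width: 50.0
grip_force: 0.0
```

>>> {"name": "apply_moves", "arguments": {
  "steps": [
    [5.0, [0.7, 0, 0], 0],
    [5.0, [1.4, 0, 0], 0],
    [5.0, [2.1, 0, 0], 0],
    [5.0, [2.7, 0, 0], 0],
    [5.0, [3.3, 0, 0], 0]
  ]
}}

```text
t: 10.42
position: [526.9, -70.6, 16.3]
eef_rot: [[0.945, 0.326, 0.001], [0.326, -0.945, -0.001], [0.0, 0.001, -1.0]]
ft_force: [-3.2, -1.5, 2.4]
width: 49.9
grip_force: 1.8
```

>>> {"name": "apply_moves", "arguments": {
  "steps": [
    [5.0, [0.5, 0, 0], 0],
    [5.0, [1.0, 0, 0], 0],
    [5.0, [1.5, 0, 0], 0],
    [5.0, [2.0, 0, 0], 0],
    [5.0, [2.5, 0, 0], 0]
  ]
}}

```text
t: 10.83
position: [549.7, -62.2, 15.2]
eef_rot: [[0.946, 0.325, -0.0], [0.325, -0.946, 0.0], [-0.0, -0.0, -1.0]]
ft_force: [-3.3, -0.8, 2.9]
width: 50.2
grip_force: 1.8
```

>>> {"name": "apply_moves", "arguments": {
  "steps": [
    [5.0, [0.3, 0, 0], 0],
    [5.0, [0.5, 0, 0], 0],
    [5.0, [0.7, 0, 0], 0],
    [5.0, [0.9, 0, 0], 0],
    [5.0, [1.1, 0, 0], 0]
  ]
}}

```text
t: 11.25
position: [559.9, -58.7, 15.2]
eef_rot: [[0.946, 0.325, -0.0], [0.325, -0.946, 0.0], [-0.0, -0.0, -1.0]]
ft_force: [-2.3, -2.1, 2.1]
width: 50.2
grip_force: 1.7
```

>>> {"name": "apply_moves", "arguments": {
  "steps": [
    [5.0, [0.1, 0, 0], 0],
    [5.0, [0.2, 0, 0], 0],
    [5.0, [0.3, 0, 0], 0],
    [5.0, [0.4, 0, 0], 0]
  ]
}}

```text
t: 11.58
position: [560.7, -58.4, 15.2]
eef_rot: [[0.945, 0.326, -0.008], [0.326, -0.945, -0.001], [-0.008, -0.001, -1.0]]
ft_force: [-18.5, -7.0, 14.5]
width: 50.2
grip_force: 10.0
```

```bash
python3 - <<'E'
from h import *
s=ctrl.get_state(); print(pad(s["position"]),s["ft_force"],s["ft_torque"])
im=ctrl.grab_frame("side"); m=blue(np.roll(im,0,0)); v,u=np.nonzero(m)
for p in((-1,-1),(1,-1),(-1,1),(1,1)):
    i=(u*p[0]+v*p[1]).argmax(); print(p,u[i],v[i],pad(ray("side",[[u[i],v[i]]],12)).round(1))
E
```

```text
[85.09132638  6.3756701 ] [-18.54019303  -7.00004051  14.45919148] [-1.20006883  2.77936762 -0.18300567]
(-1, -1) 249 161 [[-205.1  116.1]]
(1, -1) 307 150 [[-192.7  316.9]]
(-1, 1) 219 253 [[ 143.7 -129. ]]
(1, 1) 321 218 [[133.2 146.1]]
```

The force rises to about 20 N against the short strip, so the block is seated. I'll finish with a gentle check push against the long strip, the tool centred at pad y≈75.

>>> {"name": "apply_moves", "arguments": {
  "steps": [
    [5.0, [-1.0, 0, 0], 0],
    [5.0, [-3.0, 0, 0], 0],
    [5.0, [-3.0, 0, -3.0], 0],
    [5.0, [-3.0, 0, -6.5], -7],
    [5.0, [-3.0, 0, -9.3], -14]
  ]
}}

```text
t: 12.05
position: [535.8, -67.2, 110.0]
eef_rot: [[0.836, 0.548, 0.002], [0.548, -0.836, 0.0], [0.002, 0.001, -1.0]]
ft_force: [1.2, -0.4, 0.4]
width: 50.3
grip_force: 0.0
```

>>> {"name": "apply_moves", "arguments": {
  "steps": [
    [5.0, [1.3, -0.7, 0], -7],
    [5.0, [2.6, -1.4, 0], -14],
    [5.0, [3.9, -2.1, 0], -21],
    [5.0, [5.2, -2.8, 0], -28],
    [5.0, [6.5, -3.5, 0], -35]
  ]
}}

```text
t: 12.47
position: [571.8, -1.6, 108.6]
eef_rot: [[0.37, 0.929, 0.002], [0.929, -0.37, 0.0], [0.001, 0.002, -1.0]]
ft_force: [0.1, -0.1, 0.1]
width: 50.0
grip_force: 0.0
```

>>> {"name": "apply_moves", "arguments": {
  "steps": [
    [5.0, [1.2, 0.1, 0], -7],
    [5.0, [2.4, 0.3, 0], -14],
    [5.0, [3.6, 0.4, 0], -21],
    [5.0, [4.8, 0.6, 0], -28],
    [5.0, [5.9, 0.7, 0], -35]
  ]
}}

```text
t: 12.88
position: [600.4, 50.6, 108.4]
eef_rot: [[-0.23, 0.973, 0.002], [0.973, 0.23, 0.001], [0.0, 0.002, -1.0]]
ft_force: [-0.0, 0.0, 0.4]
width: 50.3
grip_force: 0.0
```

```bash
python3 - <<'E'
from h import *
s=ctrl.get_state(); print(pad(s["position"]),s["position"][2],s["eef_rot"][:2,1])
im=ctrl.grab_frame("side")
h=cv2.cvtColor(im,cv2.COLOR_RGB2HSV); m=(h[:,:,0]>100)&(h[:,:,0]<125)&(h[:,:,1]>120)
m[:195]=0;m[260:]=0;m[:,:225]=0;m[:,325:]=0
P=cv2.approxPolyDP(max(cv2.findContours(m.astype(np.uint8),0,2)[0],key=cv2.contourArea),3,True)[:,0]
print(P.tolist(),pad(ray("side",P,12)).round(1).tolist())
E
```

```text
[-5.03868051 79.40591531] 108.4215891678107 [0.97316122 0.23011424]
[[316, 217], [298, 199], [258, 211], [273, 230]] [[124.3, 137.3], [36.8, 139.8], [39.8, 20.2], [123.7, 16.5]]
```

>>> {"name": "apply_moves", "arguments": {
  "steps": [
    [5.0, [0, -0.4, 3.0], -5.7],
    [5.0, [0, -0.4, 6.0], -5.7],
    [5.0, [0, -0.4, 8.0], -5.7],
    [5.0, [0, -0.4, 9.0], -5.7],
    [5.0, [0, -0.4, 9.3], -5.7]
  ]
}}

```text
t: 13.35
position: [594.0, 48.8, 13.1]
eef_rot: [[-0.318, 0.948, -0.003], [0.948, 0.318, 0.001], [0.002, -0.003, -1.0]]
ft_force: [-0.4, -0.1, -0.3]
width: 50.1
grip_force: 0.0
```

>>> {"name": "apply_moves", "arguments": {
  "steps": [
    [5.0, [-0.6, 0, 0], 0],
    [5.0, [-1.2, 0, 0], 0],
    [5.0, [-1.8, 0, 0], 0],
    [5.0, [-2.3, 0, 0], 0],
    [5.0, [-2.7, 0, 0], 0]
  ]
}}

```text
t: 13.77
position: [605.4, 22.0, 16.6]
eef_rot: [[-0.319, 0.948, 0.002], [0.948, 0.319, -0.0], [-0.001, 0.002, -1.0]]
ft_force: [-0.0, 0.4, 0.6]
width: 49.9
grip_force: 0.0
```

>>> {"name": "apply_moves", "arguments": {
  "steps": [
    [5.0, [-0.2, 0, 0], 0],
    [5.0, [-0.4, 0, 0], 0],
    [5.0, [-0.5, 0, 0], 0],
    [5.0, [-0.6, 0, 0], 0]
  ]
}}

```text
t: 14.1
position: [605.8, 19.1, 15.8]
eef_rot: [[-0.32, 0.947, -0.001], [0.947, 0.32, 0.003], [0.003, 0.0, -1.0]]
ft_force: [-2.4, 9.5, 6.7]
width: 50.3
grip_force: 4.9
```

>>> {"name": "apply_moves", "arguments": {
  "steps": [
    [5.0, [-0.1, 0, 0], 0],
    [5.0, [-0.2, 0, 0], 0],
    [5.0, [-0.2, 0, 0], 0]
  ]
}}

```text
t: 14.35
position: [605.7, 18.9, 15.8]
eef_rot: [[-0.321, 0.947, -0.002], [0.947, 0.321, 0.005], [0.006, -0.0, -1.0]]
ft_force: [-5.0, 13.1, 9.1]
width: 50.0
grip_force: 6.6
```

>>> {"name": "apply_moves", "arguments": {
  "steps": [
    [5.0, [1.0, 0, 0], 0],
    [5.0, [3.0, 0, 0], 0],
    [5.0, [5.0, 0, -3.0], 0],
    [5.0, [8.5, 0, -5.0], 0],
    [5.0, [12.0, 0, -7.0], 0]
  ]
}}

```text
t: 14.77
position: [568.0, 129.7, 86.2]
eef_rot: [[-0.318, 0.948, 0.001], [0.948, 0.318, -0.001], [-0.001, 0.0, -1.0]]
ft_force: [0.2, 0.6, -0.2]
width: 49.9
grip_force: 0.0
```

>>> {"name": "apply_moves", "arguments": {
  "steps": [
    [5.0, [3.5, -1, -1.0], 0],
    [5.0, [7.0, -2, -2.0], 0],
    [5.0, [10.5, -3, -3.0], 0],
    [5.0, [14, -4, -4.0], 0],
    [5.0, [17.5, -5, -5.0], 0]
  ]
}}

```text
t: 15.18
position: [463.5, 280.2, 135.7]
eef_rot: [[-0.32, 0.947, 0.0], [0.947, 0.32, -0.001], [-0.001, 0.0, -1.0]]
ft_force: [0.3, 0.6, -0.1]
width: 49.6
grip_force: 0.0
```

```bash
python3 - <<'E'
from h import *
s=ctrl.get_state(); print(s["t"],s["position"])
from scipy.optimize import minimize
for c,b in(("side",(195,260,225,325)),("top",(120,260,215,335))):
    im=ctrl.grab_frame(c)
    h=cv2.cvtColor(im,cv2.COLOR_RGB2HSV); m=np.zeros(im.shape[:2],np.uint8); q=(h[:,:,0]>100)&(h[:,:,0]<125)&(h[:,:,1]>90)
    m[b[0]:b[1],b[2]:b[3]]=q[b[0]:b[1],b[2]:b[3]]
    k=max(cv2.findContours(m,0,2)[0],key=cv2.contourArea)
    P=cv2.approxPolyDP(k,3,True)[:,0]; print(c,P.tolist(),pad(ray(c,P,12)).round(1).tolist())
    A=pad(ray(c,k[:,0],12)); r=cv2.minAreaRect(A.astype(np.float32)); print(r)
    # fitted angles of edges facing -x, -y, (+x, +y)
    ctr=np.array(r[0])
    for n,sel,ax in(("-x",(A[:,0]<ctr[0]-35)&(abs(A[:,1]-ctr[1])<48),1),("-y",(A[:,1]<ctr[1]-48)&(abs(A[:,0]-ctr[0])<35),0),("+x",(A[:,0]>ctr[0]+33)&(abs(A[:,1]-ctr[1])<48),1),("+y",(A[:,1]>ctr[1]+46)&(abs(A[:,0]-ctr[0])<35),0)):
        if sel.sum()>4: p=np.polyfit(A[sel,ax],A[sel,1-ax],1); print(n,"slope deg",np.degrees(p[0]).round(2),"mean",A[sel,1-ax].mean().round(1))
    print([(np.round(pad(r["centre"]),1),r["p"]) for l in("specimen","corner") for r in ctrl.mark_of(c,l)[:1]])
    # black strip inner edges at white boundary, white gap pixels near
for l in("vertebra","jar","dish"): print(l,[np.round(r["centre"]) for r in ctrl.mark_of("top",l)[:1]])
E
```

```text
15.1833 [463.53235219 280.18144881 135.6898699 ]
side [[316, 217], [298, 199], [258, 211], [273, 230]] [[124.3, 137.3], [36.8, 139.8], [39.8, 20.2], [123.7, 16.5]]
((81.010498046875, 78.14334869384766), (90.26337432861328, 123.73109436035156), 0.24335511028766632)
-x slope deg 0.02 mean 40.4
+x slope deg 0.49 mean 123.5
[(array([83.1, 79.3]), 0.64), (array([132.4, 137.1]), 0.6)]
top [[288, 141], [254, 152], [269, 195], [304, 183]] [[133.4, 133.6], [41.8, 134.8], [40.3, 18.7], [133.9, 18.2]]
((86.57905578613281, 76.89930725097656), (120.46707153320312, 94.72260284423828), 89.91281127929688)
-x slope deg 0.04 mean 40.4
-y slope deg 0.3 mean 17.8
+x slope deg 0.22 mean 132.7
+y slope deg -0.64 mean 136.0
[(array([84. , 77.3]), 0.91), (array([129.3, 135.3]), 0.75)]
vertebra [array([ 337., -158.,    1.])]
jar [array([ 558., -197.,   -1.])]
dish []
```

```bash
python3 -c "
from bench import ctrl
print([r['centre'] for r in ctrl.mark_of('side','dish')[:1]]); print(ctrl.hand_in())"
```

```text
[[716.7, 94.9, 0.6]]
the job is handed in; nothing more can be done
None
```

The specimen block is pushed flat into the corner, its long side against the long strip and a short side against the short strip; this rests on contact forces and camera measurements (angle within about 0.6°), the vertebra, jar and dish read where they started, and the job is handed in at about 15 s with no verdict shown.

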